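Gauge the cheese cutter's pivot bore

TASK

Check the cheese cutter's pivot bore for wear with the plug gauge: slide the GO plug (green collar) into the bore until it is fully home, its collar pressing on the end of the brass bush, then take it out and press the NO-GO plug (red collar) squarely and centrally against the mouth of the bore with roughly 10 N for a second to confirm that it does not go in. Push gently throughout, under 20 N, then lay the gauge back in its cradle (no dropping) and let go, leaving the other things on the counter alone.

Things in the scene. Friction and masses are not known exactly. Their poses are not given: they have to be found in the camera images.
- gauge: double-ended plug gauge, 134 mm long, 0.3 kg, lying level in the cradle. Origin: centre of its handle, on its axis; y runs along it, GO end at +y, NO-GO end at -y; z up as it lies. Handle: black square bar 20 x 20 mm, flats facing +-x and +-z, y -33 to 33. Round collars 34 mm across, 6 mm thick, beyond the handle: green at the GO end (y 33 to 39), red at the NO-GO end (y -39 to -33)
- go_collar: green collar, part of the gauge; origin at the centre of the collar's outer face, the shoulder at the root of the steel GO plug (gauge y = 39 mm); it lies flat on the end of the bush when the plug is fully home
- go_tip (a point): centre of the GO plug's end face (gauge y = 73 mm); the plug is 24 mm across, 34 mm long, its last 3 mm bevelled to 19.6 mm
- nogo_plug: NO-GO plug, part of the gauge; origin at the centre of the NO-GO plug's end face (gauge y = -61 mm); the steel plug is 28 mm across, 22 mm long, its last 2 mm bevelled to 23.6 mm
- bracket: white pivot bracket of the cheese cutter, bolted down and immovable; origin at the centre of its underside, z up, y along its bore. Foot plate 130 (x) x 90 (y) x 12 mm; upright block 60 (x) x 30 (y) mm, 109 mm high, carrying a level brass bush, a tube 36 mm across and 50 mm long, that stands out of both sides of the block
- bore (a point): middle of the housing, on the bore's axis, 85 mm above the counter; axes as the bracket's. The bush has crept along y by an unmeasured -8 to 8 mm and is stuck there (it does not move): its ends lie 17 to 33 mm from this point, 50 mm apart, so feel for them. Its bore is 25.5 mm across, straight through along y, both ends alike; either end may be used for either plug; rigid
- cradle: wooden gauge cradle fixed to the counter, origin at the centre of its underside, z up. Base 80 (x) x 150 (y) x 12 mm; two V supports, each 14 mm thick along y, at y = +55 (shallower V, for the GO plug) and y = -50 mm (for the NO-GO plug), tops about 63 mm above the counter; free space between them under the handle
- seat (a point): where the origin of the gauge lies when it rests in the V supports: 60 mm above the counter over the cradle's centre, axes as the cradle's; the gauge's axis then lies along y (either way round fits)
- tomme: small brown round cheese, 130 mm across, 45 mm high, origin under its centre; leave it where it is
- wedge: yellow cheese piece with brown rind, 117 x 46 x 61 mm, origin under its centre; leave it where it is
- screwdriver: screwdriver lying on the counter near the robot, origin under its middle; leave it where it is
- wrench: spanner lying on the counter at the right side, origin under its middle; leave it where it is
- honey: honey jar, 68 mm across, 85 mm high, origin under its centre; leave it where it is
- spare_bush: spare brass bush, a tube 35 mm across and 40 mm high, standing in the aluminium tray, origin under its centre; leave it where it is
- ball_knob: black ball knob 48 mm high standing in the aluminium tray, origin under its centre; leave it where it is
Mind the look-alikes: they are no part of the job. Several things have the shape of the cradle; the one meant has the colours described above. Leave any black look-alike of the bracket alone.

How it is judged:
By the outcome, as a careful person would: the job done as asked, in the order asked, and still so for the second after the job is handed in, with the robot touching nothing.
It also fails if it takes over 72 s, if anything falls off the work surface, if the arm or the gripper's body presses on something with over 40 N, if the wrist force passes 120 N, or if a joint passes its speed limit or range.

ROBOT

A 7-joint arm with a two-finger parallel gripper is mounted at the origin on the work surface. World frame = base frame: x ahead of the robot, y to its left, z up, the work surface at z = 0. Lengths are in m, angles in rad, forces in N, time in s.
With the tool pointing down it reaches from about 0.35 to 0.9 m from the base axis. Payload 19.9 kg.
Tool frame: the origin (TCP) lies midway between the tips of the shut fingers; the grasp point (between the pads) lies manip.grip_point_offset behind it (manip.grip_point_offset is the distance from the TCP to the grasp point, in m); z points along the fingers, y is the direction in which the jaws open and shut (so a half turn about z gives the same grasp; the last joint's range is limited). The gripper opens to 85 mm and grips with 20 to 120 N. Pads are 22 mm wide; open, the fingers measure 114 mm over their backs; the gripper's body (76 mm by 85 mm) begins 54 mm behind the grasp point. The pads swing forward as they close: fully open they stand 13 mm farther back than shut.
Start: joints at [1.204, 0.417, -0.01, 1.614, 0.005, 1.111, -0.053], TCP at [0.199, -0.592, 0.231] pointing down, gripper open.
Joint ranges: [-2.81, 2.81], [-0.39, 2.02], [-1.27, 1.25], [0.06, 2.57], [-1.19, 4.33], [0.19, 2], [-2.82, 2.82]. Speed limits (rad/s): [1.89, 1.89, 2.39, 2.39, 3.01, 3.01, 3.01].

INTERFACE

Orientations are given as a rotation vector (axis times angle).
In Python, from cell import manip gives the robot as it stands. The module is installed in compiled form; this text tells all that it offers.
- The arm moves only by the tool carry_out, never from a script. Its argument "moves" is a list of rows, each a list of 2 entries, a list of its own where there are three numbers: the shift along the world's x, y, z in m, then the turn about the world's z in rad. A call has 1 to 8 rows; each row is the pose to reach, as a shift and turn from the pose measured when the call began; what a row does not reach only later rows make up. A row lasts 1/10 s, in which the tool goes at most 50 mm and 8.59 degrees, less where a joint would pass 70% of its speed; a pose out of reach is approached as far as the arm can. A call with a gripper value outside its range is refused whole. "claw" is the opening, from 0 (shut) to 1 (fully open), set as the call begins (left out, the last holds). The fingers move at their own pace and stop on an object; "squeeze" is the grip in N (left out, the last holds). Time passes only in rows, so rows that repeat a pose let the fingers close. It gives the time, the measured TCP pose, the force and the opening at its end, in the units of the state.
- manip.get_state(): the state, without advancing time (a new reading comes with each control period).
- manip.grab_frame(name): name is "side" or "top"; returns the picture (400x640x3 uint8, red, green, blue); there is no depth.
- manip.get_calibration(name): a dict with "fx", "fy", "cx", "cy" (pixels), "rvec" (rotation vector, rad) and "tvec" (3), from world to camera coordinates, as OpenCV has them. Camera axes: x right, y down, z forward; pixel columns grow to the right and rows downward; lengths in m; the calibration is good to about 2 mm. A picture is of the moment at which its call begins. get_calibration takes no time and is no camera call.
- manip.finish_job(): hands the job in, once; it reports no verdict.
The state is a dict: "time_s": time; "joint_positions": joint angles; "dq": joint speeds; "joint_efforts": joint torques, N m; "tool_pos": TCP position; "orientation": TCP orientation; "force": force on the tool from outside, world axes, zero at the start; "wrist_torque": the same for the moment, N m; "width": finger opening in m.
Only numpy, scipy, OpenCV 4.12 (cv2) and the standard library are available. Lean on these libraries where they do the work, as an engineer would, in place of code of your own. Each camera call takes 0.05 s, during which the arm holds its last target.

## Working session

There is one attempt and no reset: what is moved stays moved. The work goes in short steps, Python scripts to look and compute and a tool call to move; the robot and the scene stay as the last step left them, time stands still between calls to the robot, and variables do not carry over. Pictures are saved under pics/ and viewed, and the job is handed in when it is done.

Besides the shell and the picture viewer there is one more tool, called after "Emit:" as name(argument=value, ...) on one line, values as JSON. carry_out: Moves the arm, as the interface text tells. Its arguments: {"type":"object","properties":{"moves":{"type":"array","items":{"type":"array"}},"claw":{"type":"number"},"squeeze":{"type":"number"}},"required":["moves"]}

```bash
mkdir -p pics; python3 - <<'E'
from cell import manip
import cv2
for n in("side","top"):
    f=manip.grab_frame(n); cv2.imwrite(f"pics/{n}0.png",f[:,:,::-1]); print(manip.get_calibration(n))
print(manip.get_state(), manip.grip_point_offset)
E
```

```text
{'fx': 366.56531187305404, 'fy': 366.56531187305404, 'cx': 318.0485299576163, 'cy': 205.95291125199847, 'rvec': array([ 0.11575285, -2.89620911,  1.09691202]), 'tvec': array([0.59333364, 0.08610673, 1.22077184])}
{'fx': 488.40612814458393, 'fy': 488.40612814458393, 'cx': 317.5207544869846, 'cy': 200.68071594300193, 'rvec': array([ 2.12184169, -2.1791972 ,  0.15767161]), 'tvec': array([0.00293823, 0.58387784, 1.52532133])}
{'time_s': 0.1, 'joint_positions': array([ 1.20448442,  0.4178942 , -0.01033921,  1.6141075 ,  0.00472726,
        1.11070714, -0.05298623]), 'dq': array([ 1.09273403e-03, -7.69360825e-04,  1.42359106e-03, -2.72732461e-05,
       -1.34028202e-04,  3.12611347e-04, -5.37600073e-04]), 'joint_efforts': array([ 4.40576596e-04, -8.65817642e+01,  6.80147856e-01, -4.35637236e+01,
        1.91865081e-02,  4.95886270e-03,  4.39565849e-05]), 'tool_pos': array([ 0.19936174, -0.59202203,  0.23073793]), 'orientation': array([-3.09919094e+00, -5.07905997e-01,  4.23948702e-04]), 'force': array([0.08908041, 0.35330181, 0.30416615]), 'wrist_torque': array([-0.02996177, -0.0750794 ,  0.02302066]), 'width': 0.08525676651729971} 0.0187
```

View pics/side0.png

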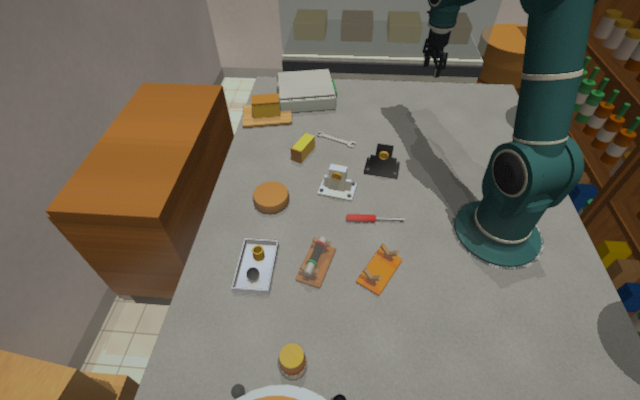

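View pics/top0.png

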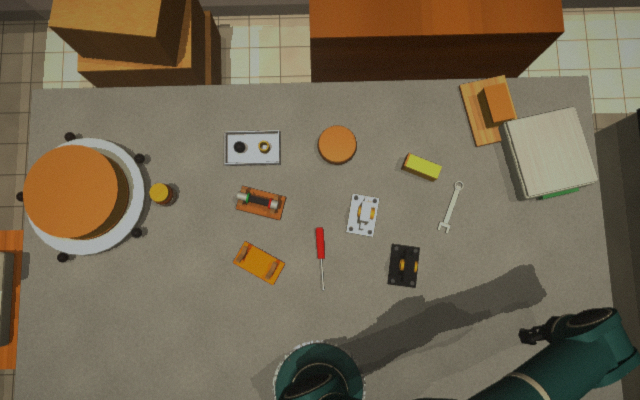

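```bash
python3 - <<'E'
import cv2
t=cv2.imread("pics/top0.png"); s=cv2.imread("pics/side0.png")
def c(im,x0,y0,w,h,k,n): cv2.imwrite("pics/"+n,cv2.resize(im[y0:y0+h,x0:x0+w],None,fx=k,fy=k,interpolation=cv2.INTER_CUBIC))
c(t,225,175,75,55,10,"c1.png"); c(t,335,185,60,58,10,"c2.png")
c(s,290,225,60,68,8,"c3.png"); c(s,310,155,55,52,10,"c4.png")
E
```

```text
(no output)
```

View pics/c1.png

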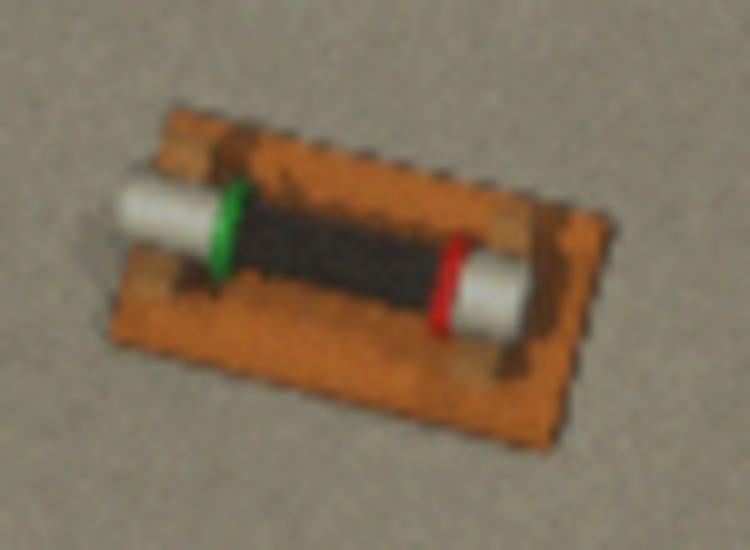

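View pics/c2.png

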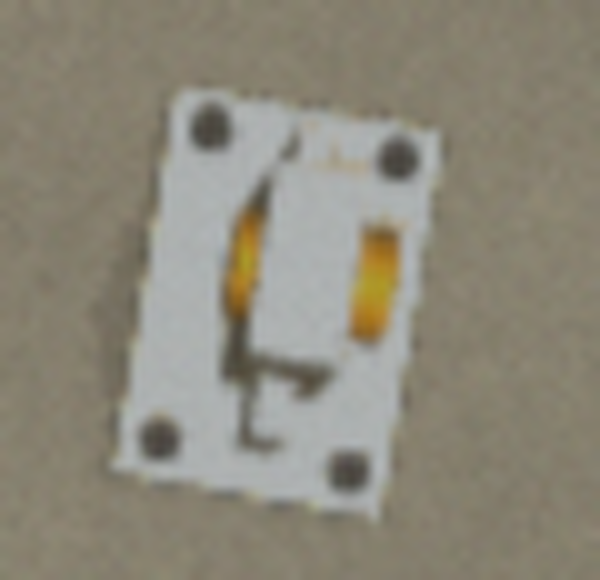

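View pics/c3.png

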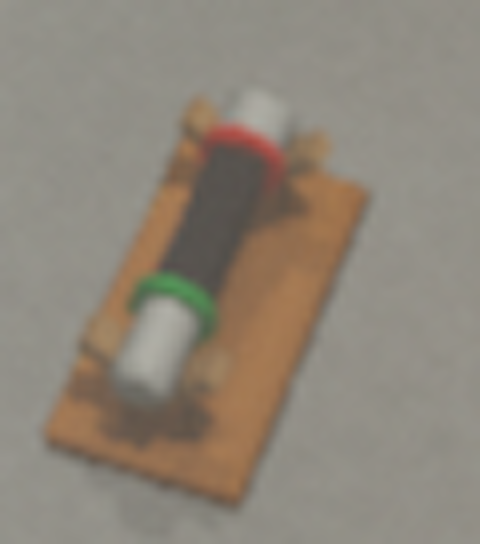

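View pics/c4.png

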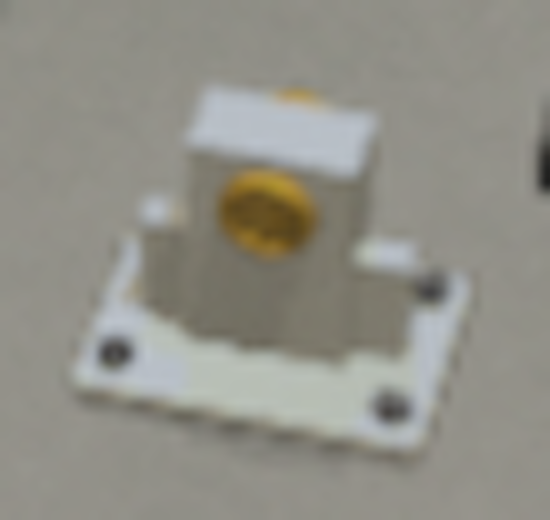

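```bash
cat > fit.py <<'E'
import numpy as np, cv2
from scipy.optimize import least_squares
from cell import manip
C={n:manip.get_calibration(n) for n in("side","top")}
def proj(n,P):
    c=C[n];K=np.array([[c["fx"],0,c["cx"]],[0,c["fy"],c["cy"]],[0,0,1]])
    return cv2.projectPoints(np.array(P,float).reshape(-1,3),c["rvec"],c["tvec"],K,None)[0][:,0]
def world(p,P):
    P=np.array(P,float);c,s=np.cos(p[2]),np.sin(p[2])
    return np.c_[p[0]+c*P[:,0]-s*P[:,1],p[1]+s*P[:,0]+c*P[:,1],P[:,2]]
def fit(obs,p0):
    def r(p): return np.concatenate([(proj(n,world(p,[P]))[0]-np.array(u)) for n,P,u in obs])
    s=least_squares(r,p0,loss="soft_l1"); return s.x,s.fun.reshape(-1,2)
def pix(X,Y,k,x0,y0): return ((X+.5)/k-.5+x0,(Y+.5)/k-.5+y0)
E
cat > m1.py <<'E'
from fit import *
for n in C:
    R=cv2.Rodrigues(C[n]["rvec"])[0]; print(n,"cam at",-R.T@C[n]["tvec"])
a=lambda X,Y:pix(X,Y,10,225,175); b=lambda X,Y:pix(X,Y,8,290,225)
x,y,z=.04,.075,.012
cr=[("top",(x,y,z),a(175,105)),("top",(x,-y,z),a(612,215)),("top",(-x,-y,z),a(550,450)),("top",(-x,y,z),a(110,345)),
("side",(x,y,z),b(47,430)),("side",(-x,y,z),b(240,495)),("side",(-x,-y,z),b(372,188))]
# gauge
ga=[("top",(0,.073,.06),a(120,207)),("top",(0,-.061,.06),a(528,297)),("top",(0,.036,.06),a(230,229)),("top",(0,-.036,.06),a(450,287)),
("side",(0,.073,.06),b(142,385)),("side",(0,.036,.06),b(173,305)),("side",(0,-.036,.06),b(245,155))]
for nm,o in(("cradle",cr),("gauge",ga),("both",cr+ga)):
    p,r=fit(o,[.5,.17,-.2]); print(nm,p,np.degrees(p[2]));print(r.round(1).tolist())
a=lambda X,Y:pix(X,Y,10,335,185); b=lambda X,Y:pix(X,Y,10,310,155)
x,y=.065,.045
br=[("top",(x,y,z),a(175,92)),("top",(x,-y,z),a(440,130)),("top",(-x,-y,z),a(378,516)),("top",(-x,y,z),a(115,465)),
("side",(x,y,z),b(76,380)),("side",(-x,y,z),b(423,440)),("side",(-x,-y,z),b(470,270)),("side",(x,-y,z),b(132,237))]
bt=[("side",(.03,.015,.109),b(188,142)),("side",(-.03,.015,.109),b(362,175)),("side",(-.03,-.015,.109),b(378,115)),("side",(.03,-.015,.109),b(206,88))]
for nm,o in(("foot",br),("all",br+bt)):
    p,r=fit(o,[.5,-.1,-.15]); print(nm,p,np.degrees(p[2]));print(r.round(1).tolist())
E
python3 m1.py
```

```text
side cam at [0.51517505 0.79129227 0.97887398]
top cam at [ 3.63625179e-01 -1.39541548e-03  1.59226314e+00]
cradle [ 0.58685589  0.17276663 -0.27248436] -15.612203839714212
[[-0.3, 0.2], [0.3, 0.2], [0.3, 0.3], [-0.3, -0.3], [-0.7, 0.2], [0.2, 0.3], [-0.0, -0.8]]
gauge [ 0.58706079  0.17263826 -0.26125534] -14.968828628205529
[[0.2, -0.2], [0.4, 0.5], [0.5, 0.3], [0.5, -0.3], [-0.3, 0.9], [0.3, 0.6], [-0.4, 0.4]]
both [ 0.58690801  0.1727103  -0.26949769] -15.441080252133172
[[-0.3, 0.2], [0.3, 0.1], [0.3, 0.3], [-0.2, -0.3], [-0.6, 0.2], [0.3, 0.2], [-0.1, -0.8], [0.2, -0.3], [0.3, 0.7], [0.5, 0.2], [0.5, -0.1], [-0.4, 0.9], [0.3, 0.6], [-0.3, 0.5]]
foot [ 0.53861197 -0.15749197 -0.18012016] -10.32012490935309
[[-0.5, -0.8], [0.2, -0.5], [0.9, 0.2], [-0.3, 1.1], [-0.4, 0.1], [-0.0, 0.7], [0.2, 0.5], [0.3, -2.3]]
all [ 0.53843024 -0.15783222 -0.17862464] -10.234437724395203
[[-0.5, -0.8], [0.3, -0.4], [1.1, 0.2], [-0.1, 1.1], [-0.3, 0.0], [0.1, 0.6], [0.2, 0.4], [0.3, -2.3], [0.0, 0.3], [-0.5, -0.0], [-0.2, 0.3], [0.3, 0.1]]
```

```bash
cat > ov.py <<'E'
from fit import *
def box(p,x,y,z0,z1):
    L=[]
    for z in(z0,z1):
        c=[(x,y,z),(-x,y,z),(-x,-y,z),(x,-y,z)]
        L+= [(c[i],c[(i+1)%4]) for i in range(4)]
    return [(world(p,[a])[0],world(p,[b])[0]) for a,b in L]
def ov(n,img,x0,y0,w,h,k,L,out):
    im=cv2.resize(img[y0:y0+h,x0:x0+w],None,fx=k,fy=k,interpolation=cv2.INTER_CUBIC)
    for a,b in L:
        q=(proj(n,[a,b])-[x0,y0]+.5)*k-.5
        cv2.line(im,tuple(map(int,q[0].round())),tuple(map(int,q[1].round())),(255,0,255),1)
    return im
if __name__=="__main__":
    t=cv2.imread("pics/top0.png"); s=cv2.imread("pics/side0.png")
    pb=[.5385,-.1577,-.180]; pc=[.5869,.1727,-.2695]
    def cyl(p,y0,y1,r,zc):
        L=[]
        for y in(y0,y1):
            P=[(r*np.cos(u),y,zc+r*np.sin(u)) for u in np.linspace(0,6.283,25)]
            W=world(p,P); L+=list(zip(W[:-1],W[1:]))
        return L
    B=box(pb,.065,.045,0,.012)+box(pb,.03,.015,.012,.109)+cyl(pb,-.025,.025,.018,.085)
    G=box(pc,.04,.075,0,.012)+cyl(pc,.039,.073,.012,.06)+cyl(pc,-.061,-.039,.014,.06)+cyl(pc,.033,.033,.017,.06)+cyl(pc,-.033,-.033,.017,.06)
    A=ov("top",t,335,185,60,58,6,B,0);D=ov("side",s,310,155,60,58,6,B,0)
    cv2.imwrite("pics/ov1.png",np.hstack([A,D]))
    A=ov("top",t,225,175,70,70,5,G,0);D=ov("side",s,288,225,70,70,5,G,0)
    cv2.imwrite("pics/ov2.png",np.hstack([A,D]))
E
python3 ov.py
```

```text
(no output)
```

View pics/ov1.png

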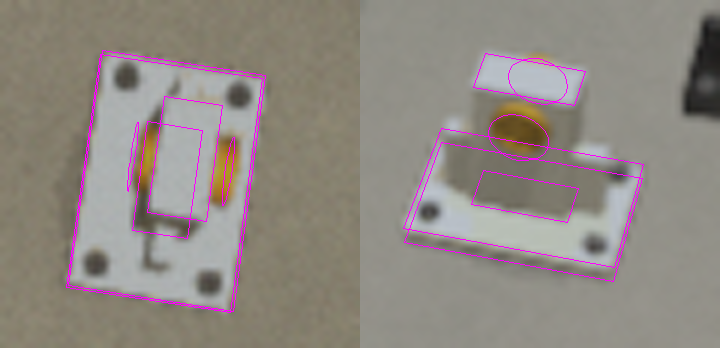

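View pics/ov2.png

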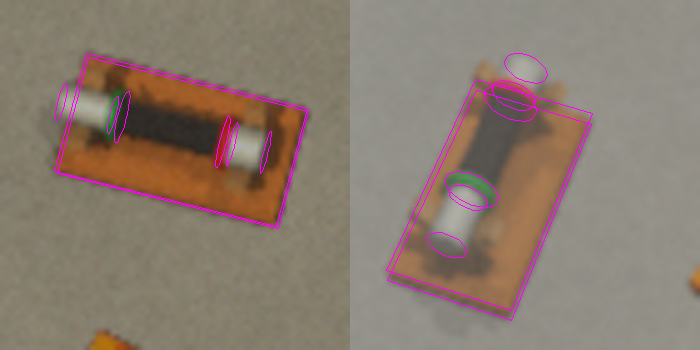

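Candidates. Gauge: only one, at top px (260,202). Cradle: the brown-orange wooden one holding the gauge at (260,202), with the bright-orange look-alike at (259,262), which is empty. Bracket: white at (363,215), with the black look-alike at (404,265). The crops confirm the white bracket, and the cradle that holds the gauge with the green collar at its +y end.

Emit:
carry_out(moves=[[[0.388,0.765,-0.03],0.977],[[0.388,0.765,-0.03],0.977],[[0.388,0.765,-0.03],0.977],[[0.388,0.765,-0.03],0.977],[[0.388,0.765,-0.03],0.977],[[0.388,0.765,-0.03],0.977],[[0.388,0.765,-0.03],0.977],[[0.388,0.765,-0.03],0.977]], claw=1, squeeze=80)

```text
time_s: 0.9
tool_pos: [0.3805, -0.2339, 0.217]
orientation: [-2.496, -1.907, 0.001]
force: [1.7, -0.3, 0.3]
width: 0.0853
```

```bash
cat > st.py <<'E'
import numpy as np,cv2,sys
from cell import manip
def st(show=True):
    s=manip.get_state();R=cv2.Rodrigues(s["orientation"])[0]
    yaw=np.arctan2(R[1,1],R[0,1]); yaw=(yaw+np.pi/2)%np.pi-np.pi/2
    if show: print("t",round(s["time_s"],2),"pos",s["tool_pos"].round(4),"jawyaw",round(yaw,4),"zax",R[:,2].round(4),"F",s["force"].round(1),"T",s["wrist_torque"].round(2),"w",round(s["width"],4))
    return s,yaw
if __name__=="__main__":
    s,yaw=st()
    if len(sys.argv)>1:
        t=list(map(float,sys.argv[1:5])); print("need shift",(np.array(t[:3])-s["tool_pos"]).round(4),"turn",round(t[3]-yaw,4))
E
python3 st.py 0.587 0.1727 0.1 -0.268
```

```text
t 0.9 pos [ 0.3805 -0.2339  0.217 ] jawyaw -0.2661 zax [-1.1e-03 -1.0e-04 -1.0e+00] F [ 1.7 -0.3  0.3] T [-0.03 -0.08 -0.  ] w 0.0853
need shift [ 0.2065  0.4066 -0.117 ] turn -0.0019
```

Emit:
carry_out(moves=[[[0.2065,0.4066,-0.05],-0.002],[[0.2065,0.4066,-0.05],-0.002],[[0.2065,0.4066,-0.05],-0.002],[[0.2065,0.4066,-0.05],-0.002],[[0.2065,0.4066,-0.05],-0.002],[[0.2065,0.4066,-0.05],-0.002],[[0.2065,0.4066,-0.05],-0.002],[[0.2065,0.4066,-0.05],-0.002]])

```text
time_s: 1.7
tool_pos: [0.5603, 0.1207, 0.1731]
orientation: [-2.498, -1.904, 0.002]
force: [0.5, -1.2, 1.0]
width: 0.0854
```

Emit:
carry_out(moves=[[[0,0,0],0],[[0,0,0],0]])

```text
time_s: 1.9
tool_pos: [0.56, 0.122, 0.1723]
orientation: [-2.495, -1.906, 0.004]
force: [-0.0, -0.8, 0.6]
width: 0.0855
```

```bash
python3 st.py 0.587 0.1727 0.0413 -0.268; python3 - <<'E'
from cell import manip
import cv2
for n,(x,y,w,h) in {"side":(270,190,100,100),"top":(210,150,100,100)}.items():
    f=manip.grab_frame(n)[:,:,::-1]; cv2.imwrite(f"pics/{n}1.png",f); cv2.imwrite(f"pics/{n}1c.png",cv2.resize(f[y:y+h,x:x+w],None,fx=6,fy=6,interpolation=cv2.INTER_CUBIC))
E
```

```text
t 1.9 pos [0.56   0.122  0.1723] jawyaw -0.2662 zax [-2.9e-03  1.0e-04 -1.0e+00] F [-0.  -0.8  0.6] T [-0.01  0.03 -0.  ] w 0.0855
need shift [ 0.027   0.0507 -0.131 ] turn -0.0018
```

View pics/side1c.png

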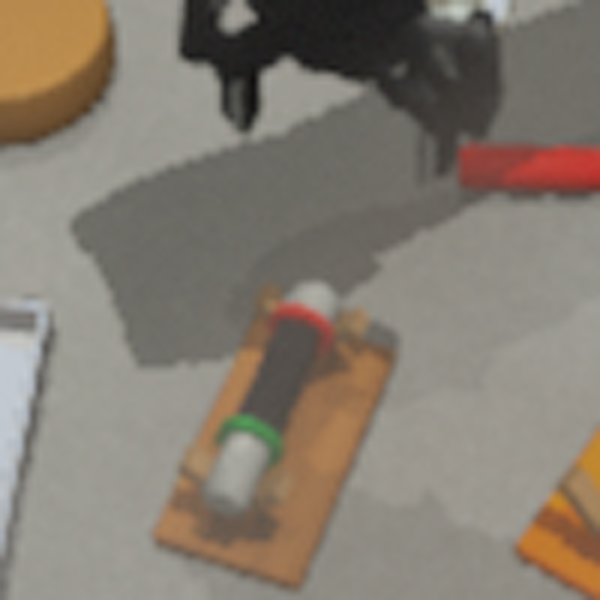

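View pics/top1c.png

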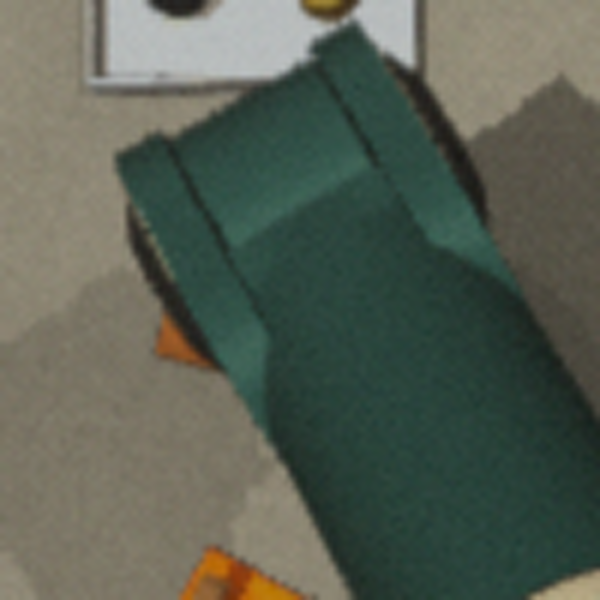

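The side crop shows the gauge lying in the cradle (GO plug at about (235,470), red collar at (300,310)), with the gripper above and short of it. Next I move over it and go down.

Emit:
carry_out(moves=[[[0.027,0.0507,-0.05],-0.002],[[0.027,0.0507,-0.05],-0.002],[[0.027,0.0507,-0.05],-0.002],[[0.027,0.0507,-0.09],-0.002],[[0.027,0.0507,-0.131],-0.002],[[0.027,0.0507,-0.131],-0.002],[[0.027,0.0507,-0.131],-0.002],[[0.027,0.0507,-0.131],-0.002]])

```text
time_s: 2.8
tool_pos: [0.5883, 0.1701, 0.0444]
orientation: [2.502, 1.899, 0.001]
force: [0.7, 1.3, -0.9]
width: 0.0854
```

```bash
python3 st.py 0.587 0.1727 0.0413 -0.268; python3 - <<'E'
from cell import manip
import cv2
for n,(x,y,w,h) in {"side":(270,190,100,100)}.items():
    f=manip.grab_frame(n)[:,:,::-1]; cv2.imwrite(f"pics/{n}2c.png",cv2.resize(f[y:y+h,x:x+w],None,fx=6,fy=6,interpolation=cv2.INTER_CUBIC))
E
```

```text
t 2.8 pos [0.5883 0.1701 0.0444] jawyaw -0.2723 zax [ 8.e-04 -5.e-04 -1.e+00] F [ 0.7  1.3 -0.9] T [-0.03  0.   -0.06] w 0.0854
need shift [-0.0013  0.0026 -0.0031] turn 0.0043
```

View pics/side2c.png

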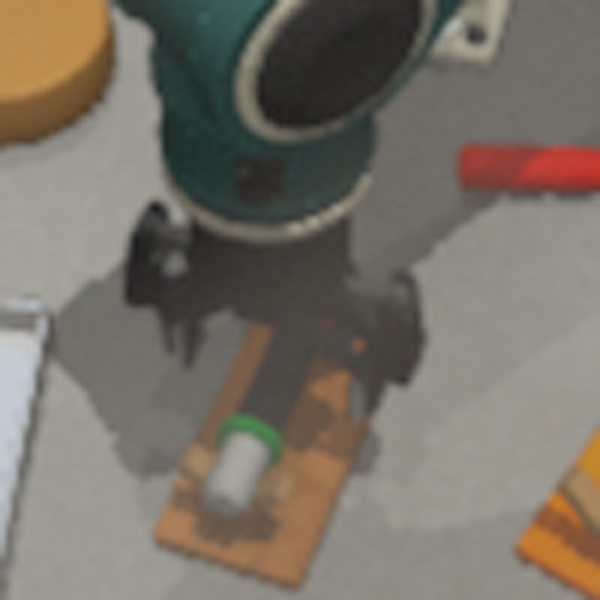

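Emit:
carry_out(moves=[[[-0.001,0.0026,-0.003],0.004],[[-0.001,0.0026,-0.003],0.004],[[-0.001,0.0026,-0.003],0.004]])

```text
time_s: 3.15
tool_pos: [0.5875, 0.173, 0.0419]
orientation: [2.497, 1.904, 0.002]
force: [-0.3, -0.3, -0.2]
width: 0.0852
```

Emit:
carry_out(moves=[[[0,0,0],0],[[0,0,0],0],[[0,0,0],0],[[0,0,0],0],[[0,0,0],0],[[0,0,0],0]], claw=0, squeeze=40)

```text
time_s: 3.75
tool_pos: [0.587, 0.1731, 0.0419]
orientation: [2.498, 1.904, 0.001]
force: [-4.5, 0.6, 4.8]
width: 0.0196
```

```bash
python3 st.py 0.587 0.1727 0.0413 -0.268
```

```text
t 3.75 pos [0.587  0.1731 0.0419] jawyaw -0.2679 zax [ 9.e-04 -4.e-04 -1.e+00] F [-4.5  0.6  4.8] T [-0.04  0.99 -0.23] w 0.0196
need shift [ 0.     -0.0004 -0.0006] turn -0.0001
```

Emit:
carry_out(moves=[[[0,0,0],0],[[0,0,0.005],0],[[0,0,0.01],0],[[0,0,0.03],0],[[0,0,0.06],0],[[0,0,0.1],0],[[0,0,0.1],0],[[0,0,0.1],0]], squeeze=100)

```text
time_s: 4.55
tool_pos: [0.5874, 0.173, 0.1427]
orientation: [2.497, 1.903, 0.003]
force: [-0.4, -0.5, -3.3]
width: 0.0186
```

```bash
python3 st.py; python3 - <<'E'
from cell import manip
import cv2
for n,(x,y,w,h) in {"side":(250,150,140,125)}.items():
    f=manip.grab_frame(n)[:,:,::-1]; cv2.imwrite(f"pics/{n}3c.png",cv2.resize(f[y:y+h,x:x+w],None,fx=5,fy=5,interpolation=cv2.INTER_CUBIC))
E
```

```text
t 4.55 pos [0.5874 0.173  0.1427] jawyaw -0.2682 zax [ 2.6e-03 -4.0e-04 -1.0e+00] F [-0.4 -0.5 -3.3] T [-0.01  0.05 -0.02] w 0.0186
```

View pics/side3c.png

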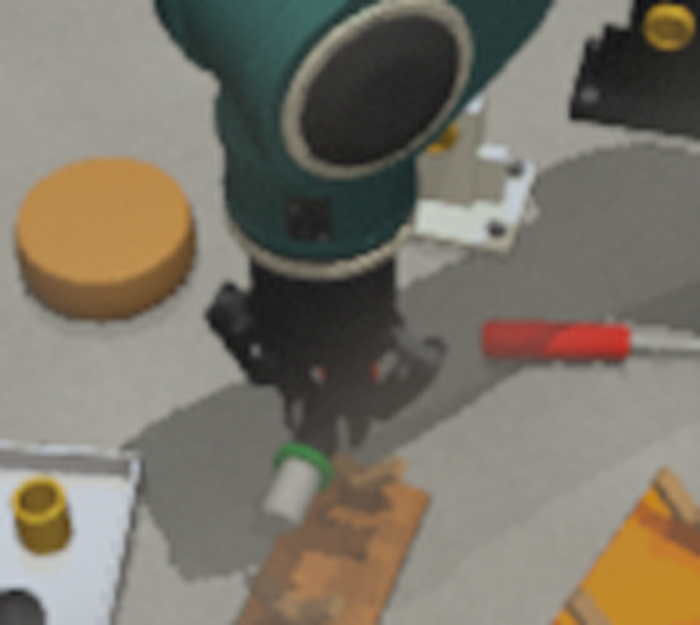

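The gauge is held level (green collar at (300,460) in the crop) and the cradle is empty. Now carrying it over to the -y side of the white bracket.

Emit:
carry_out(moves=[[[-0.072,-0.457,0.03],0.088],[[-0.072,-0.457,0.03],0.088],[[-0.072,-0.457,0.03],0.088],[[-0.072,-0.457,0.03],0.088],[[-0.072,-0.457,0.03],0.088],[[-0.072,-0.457,0.03],0.088],[[-0.072,-0.457,0.03],0.088],[[-0.072,-0.457,0.03],0.088]])

```text
time_s: 5.4
tool_pos: [0.5235, -0.223, 0.1665]
orientation: [-2.412, -2.012, 0.001]
force: [0.5, 1.3, -2.9]
width: 0.0184
```

Emit:
carry_out(moves=[[[0,0,0],0],[[0,0,0],0]])

```text
time_s: 5.6
tool_pos: [0.5223, -0.2244, 0.1652]
orientation: [-2.413, -2.008, 0.002]
force: [1.4, 1.7, -2.8]
width: 0.0181
```

```bash
python3 st.py .5156 -.2837 .0669 -.18
```

```text
t 5.6 pos [ 0.5223 -0.2244  0.1652] jawyaw -0.1829 zax [-0.0028  0.001  -1.    ] F [ 1.4  1.7 -2.8] T [0.03 0.06 0.04] w 0.0181
need shift [-0.0067 -0.0593 -0.0983] turn 0.0029
```

Emit:
carry_out(moves=[[[-0.0067,-0.0593,0],0.003],[[-0.0067,-0.0593,0],0.003],[[-0.0067,-0.0593,-0.03],0.003],[[-0.0067,-0.0593,-0.07],0.003],[[-0.0067,-0.0593,-0.098],0.003],[[-0.0067,-0.0593,-0.098],0.003],[[-0.0067,-0.0593,-0.098],0.003],[[-0.0067,-0.0593,-0.098],0.003]])

```text
time_s: 6.4
tool_pos: [0.5167, -0.2835, 0.0688]
orientation: [-2.411, -2.013, 0.001]
force: [0.6, 0.4, -2.1]
width: 0.0188
```

```bash
python3 st.py .5156 -.2837 .0669 -.18; python3 - <<'E'
from cell import manip
import cv2
for n,(x,y,w,h) in {"side":(280,120,120,95),"top":(330,160,120,95)}.items():
    f=manip.grab_frame(n)[:,:,::-1]; cv2.imwrite(f"pics/{n}4.png",f);cv2.imwrite(f"pics/{n}4c.png",cv2.resize(f[y:y+h,x:x+w],None,fx=6,fy=6,interpolation=cv2.INTER_CUBIC))
E
```

```text
t 6.4 pos [ 0.5167 -0.2835  0.0688] jawyaw -0.1793 zax [-1.e-03  1.e-04 -1.e+00] F [ 0.6  0.4 -2.1] T [ 0.02 -0.03 -0.02] w 0.0188
need shift [-0.0011 -0.0002 -0.0019] turn -0.0007
```

View pics/side4c.png

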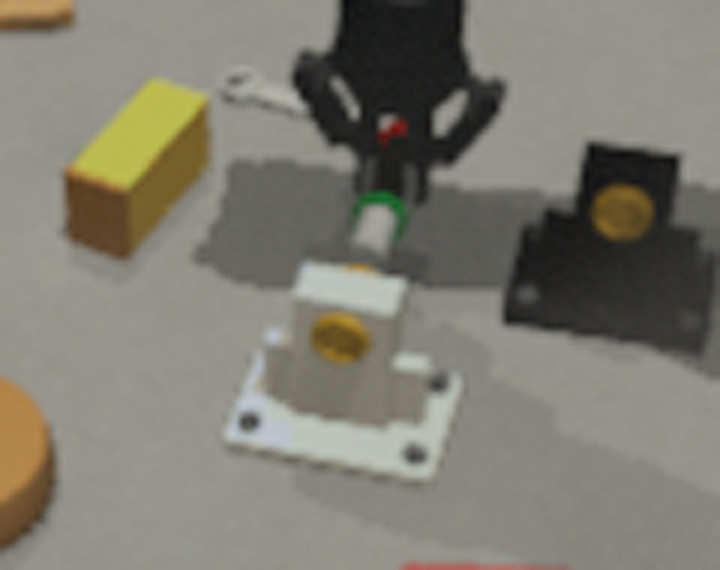

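View pics/top4c.png

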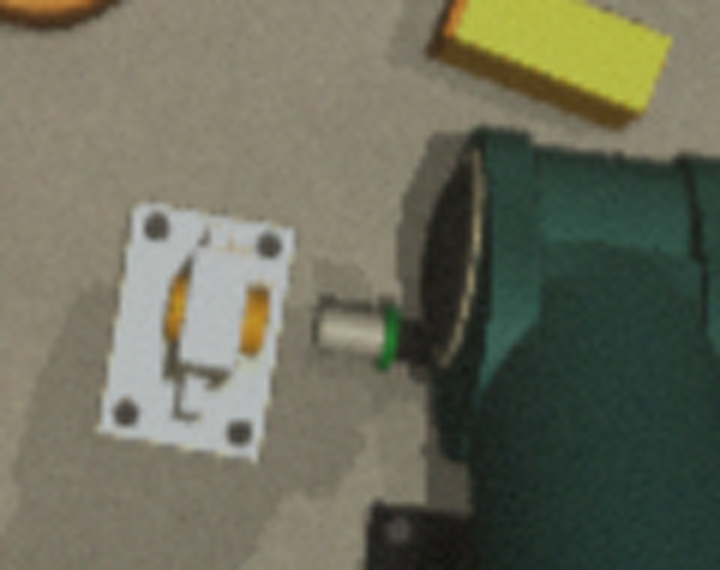

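```bash
python3 - <<'E'
import cv2
f=cv2.imread("pics/top4.png");x,y,w,h=350,195,54,34
cv2.imwrite("pics/top4d.png",cv2.resize(f[y:y+h,x:x+w],None,fx=14,fy=14,interpolation=cv2.INTER_CUBIC))
E
```

```text
(no output)
```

View pics/top4d.png

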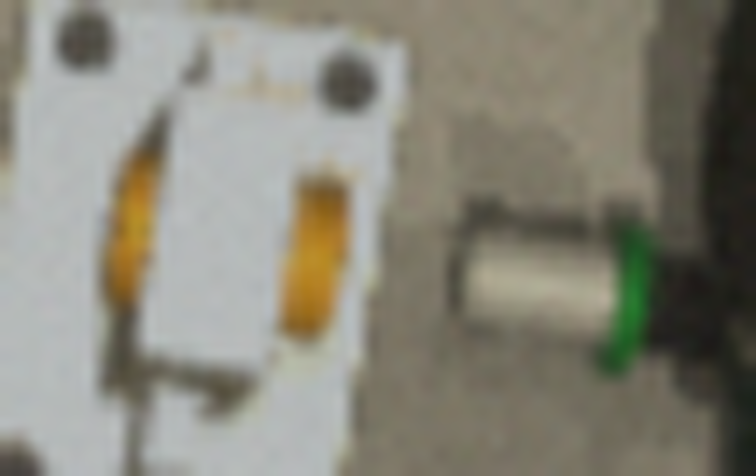

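```bash
python3 - <<'E'
from fit import *
pb=[.5385,-.1577,-.180]; pg=[.5167,-.2835,-.1793]
d=lambda q:((q-[350,195]+.5)*14-.5).round(0).tolist()
print("bush ends +21,-29", d(proj("top",world(pb,[(0,.021,.085),(0,-.029,.085)]))))
print("tip,collar36", d(proj("top",world(pg,[(0,.073,.087),(0,.036,.087)]))))
print("plate c",d(proj("top",world(pb,[(.065,.045,.012),(.065,-.045,.012),(-.065,-.045,.012),(-.065,.045,.012)]))))
E
```

```text
bush ends +21,-29 [[118.0, 229.0], [341.0, 263.0]]
tip,collar36 [[457.0, 275.0], [622.0, 300.0]]
plate c [[29.0, -22.0], [410.0, 36.0], [334.0, 586.0], [-52.0, 526.0]]
```

The reprojected bracket and gauge agree with the picture within about 0.5 px, and the bush has crept about -4 mm. Correcting the small offsets and advancing to just short of the mouth.

Emit:
carry_out(moves=[[[-0.001,0,-0.0019],0],[[0.0,0.005,-0.0019],0],[[0.001,0.01,-0.0019],0],[[0.002,0.0175,-0.0019],0],[[0.002,0.0175,-0.0019],0],[[0.002,0.0175,-0.0019],0]])

```text
time_s: 7.1
tool_pos: [0.5185, -0.2661, 0.0669]
orientation: [-2.411, -2.014, 0.001]
force: [0.2, -0.4, -2.5]
width: 0.0184
```

```bash
cat > br.py <<'E'
from st import *
pb=np.array([.5385,-.1577]);yw=-.18
def br(px=0):
    s,y=st()
    d=s["tool_pos"][:2]-pb; u=np.array([-np.sin(yw),np.cos(yw)]);v=np.array([np.cos(yw),np.sin(yw)])
    print("along %.4f lateral %.4f z %.4f | F along %.1f lat %.1f up %.1f"%(d@u,d@v,s["tool_pos"][2],s["force"][:2]@u,s["force"][:2]@v,s["force"][2]))
if __name__=="__main__":br()
E
python3 br.py
```

```text
t 7.1 pos [ 0.5185 -0.2661  0.0669] jawyaw -0.1792 zax [-1.e-03 -3.e-04 -1.e+00] F [ 0.2 -0.4 -2.5] T [-0.06 -0.    0.02] w 0.0184
along -0.1102 lateral -0.0003 z 0.0669 | F along -0.4 lat 0.2 up -2.5
```

Tip is at about -37 mm. Advancing 12 mm slowly.

Emit:
carry_out(moves=[[[0.0005,0.003,0],0],[[0.001,0.005,0],0],[[0.0013,0.007,0],0],[[0.0016,0.009,0],0],[[0.002,0.011,0],0],[[0.0022,0.012,0],0],[[0.0022,0.012,0],0]])

```text
time_s: 7.8
tool_pos: [0.5208, -0.2539, 0.0669]
orientation: [-2.411, -2.014, 0.001]
force: [0.1, 0.7, -2.5]
width: 0.018
```

```bash
python3 br.py
```

```text
t 7.8 pos [ 0.5208 -0.2539  0.0669] jawyaw -0.1789 zax [-9.e-04 -3.e-04 -1.e+00] F [ 0.1  0.7 -2.5] T [-0.07  0.04  0.03] w 0.018
along -0.0978 lateral -0.0002 z 0.0669 | F along 0.7 lat -0.1 up -2.5
```

Emit:
carry_out(moves=[[[0.0002,0.001,0],0],[[0.0004,0.002,0],0],[[0.0005,0.003,0],0],[[0.0007,0.004,0],0],[[0.0009,0.005,0],0],[[0.0009,0.005,0],0]])

```text
time_s: 8.4
tool_pos: [0.5218, -0.2487, 0.0669]
orientation: [-2.411, -2.014, 0.001]
force: [0.4, 0.2, -2.8]
width: 0.0181
```

```bash
python3 br.py
```

```text
t 8.4 pos [ 0.5218 -0.2487  0.0669] jawyaw -0.1787 zax [-9.e-04 -2.e-04 -1.e+00] F [ 0.4  0.2 -2.8] T [-0.04  0.04 -0.01] w 0.0181
along -0.0925 lateral -0.0002 z 0.0669 | F along 0.2 lat 0.3 up -2.8
```

Emit:
carry_out(moves=[[[0.0002,0.001,0],0],[[0.0004,0.002,0],0],[[0.0005,0.003,0],0],[[0.0007,0.004,0],0],[[0.0009,0.005,0],0],[[0.0011,0.006,0],0],[[0.0011,0.006,0],0]])

```text
time_s: 9.1
tool_pos: [0.5229, -0.2425, 0.0669]
orientation: [-2.41, -2.014, 0.001]
force: [-1.1, -0.4, -2.4]
width: 0.0183
```

```bash
python3 br.py;  python3 - <<'E'
from cell import manip
import cv2
f=manip.grab_frame("top")[:,:,::-1]; x,y,w,h=350,195,54,34
cv2.imwrite("pics/top5d.png",cv2.resize(f[y:y+h,x:x+w],None,fx=14,fy=14,interpolation=cv2.INTER_CUBIC))
E
```

```text
t 9.1 pos [ 0.5229 -0.2425  0.0669] jawyaw -0.1785 zax [-9.e-04 -1.e-04 -1.e+00] F [-1.1 -0.4 -2.4] T [-0.06 -0.01 -0.04] w 0.0183
along -0.0862 lateral -0.0002 z 0.0669 | F along -0.6 lat -1.0 up -2.4
```

View pics/top5d.png

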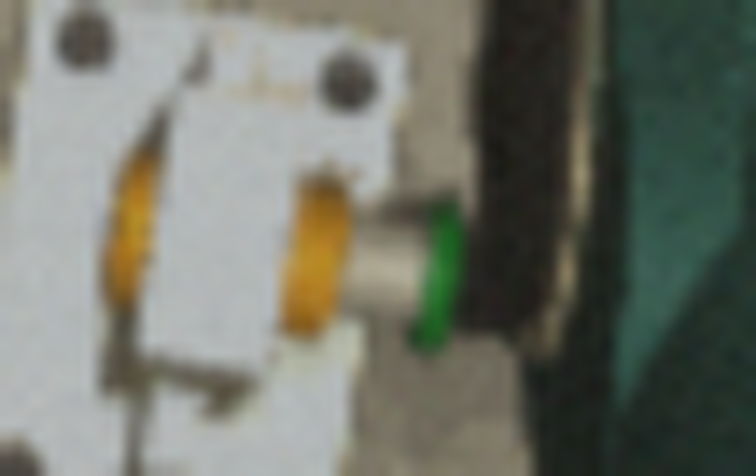

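The plug is inside the bore, with about 17 mm left between the collar (430) and the bush end (345). Side force is low.

Emit:
carry_out(moves=[[[0.0003,0.0015,0],0],[[0.0005,0.003,0],0],[[0.0008,0.0045,0],0],[[0.0011,0.006,0],0],[[0.0014,0.0075,0],0],[[0.0016,0.009,0],0],[[0.0018,0.01,0],0],[[0.0018,0.01,0],0]])

```text
time_s: 9.95
tool_pos: [0.5247, -0.2324, 0.0669]
orientation: [-2.41, -2.014, 0.001]
force: [-0.3, 0.3, -3.7]
width: 0.0183
```

```bash
python3 br.py
```

```text
t 9.95 pos [ 0.5247 -0.2324  0.0669] jawyaw -0.1784 zax [-8.e-04 -1.e-04 -1.e+00] F [-0.3  0.3 -3.7] T [-0.01 -0.05  0.01] w 0.0183
along -0.0760 lateral -0.0002 z 0.0669 | F along 0.2 lat -0.3 up -3.7
```

Emit:
carry_out(moves=[[[0.0002,0.001,0],0],[[0.0004,0.002,0],0],[[0.0005,0.003,0],0],[[0.0007,0.004,0],0],[[0.0007,0.004,0],0]])

```text
time_s: 10.45
tool_pos: [0.5255, -0.2283, 0.0669]
orientation: [-2.41, -2.015, 0.001]
force: [-0.4, 0.2, -2.9]
width: 0.0184
```

Emit:
carry_out(moves=[[[0.0001,0.0005,0],0],[[0.0002,0.001,0],0],[[0.0002,0.001,0],0]])

```text
time_s: 10.75
tool_pos: [0.5257, -0.2272, 0.0669]
orientation: [-2.41, -2.015, 0.001]
force: [-0.3, -0.5, -2.8]
width: 0.0187
```

```bash
python3 br.py
```

```text
t 10.75 pos [ 0.5257 -0.2272  0.0669] jawyaw -0.1781 zax [-9.e-04 -0.e+00 -1.e+00] F [-0.3 -0.5 -2.8] T [-0.05  0.    0.02] w 0.0187
along -0.0707 lateral -0.0002 z 0.0669 | F along -0.5 lat -0.2 up -2.8
```

Emit:
carry_out(moves=[[[0.0001,0.0005,0],0],[[0.0002,0.001,0],0],[[0.0002,0.001,0],0]])

```text
time_s: 11.05
tool_pos: [0.5259, -0.2261, 0.0669]
orientation: [-2.41, -2.015, 0.001]
force: [-0.1, -0.5, -1.6]
width: 0.0181
```

Emit:
carry_out(moves=[[[0.0001,0.0005,0],0],[[0.0002,0.001,0],0],[[0.0002,0.001,0],0]])

```text
time_s: 11.35
tool_pos: [0.5261, -0.225, 0.0669]
orientation: [-2.41, -2.015, 0.001]
force: [0.5, -0.1, -2.7]
width: 0.0185
```

Emit:
carry_out(moves=[[[0.0001,0.0005,0],0],[[0.0002,0.001,0],0],[[0.0002,0.001,0],0]])

```text
time_s: 11.65
tool_pos: [0.5263, -0.2241, 0.0669]
orientation: [-2.41, -2.015, 0.001]
force: [0.1, -1.3, -2.2]
width: 0.0182
```

Emit:
carry_out(moves=[[[0.0001,0.0005,0],0],[[0.0002,0.001,0],0],[[0.0002,0.001,0],0]])

```text
time_s: 11.95
tool_pos: [0.5263, -0.224, 0.067]
orientation: [2.411, 2.014, -0.002]
force: [-1.3, -6.3, -2.3]
width: 0.0183
```

Emit:
carry_out(moves=[[[0.0001,0.0005,0],0],[[0.0002,0.001,0],0],[[0.0002,0.001,0],0]])

```text
time_s: 12.25
tool_pos: [0.5263, -0.224, 0.067]
orientation: [2.411, 2.012, -0.004]
force: [-2.5, -8.5, -3.0]
width: 0.0186
```

Emit:
carry_out(moves=[[[0.0002,0.0012,0],0],[[0.0002,0.0012,0],0],[[0.0002,0.0012,0],0],[[0.0002,0.0012,0],0]])

```text
time_s: 12.65
tool_pos: [0.5262, -0.224, 0.0671]
orientation: [2.412, 2.011, -0.005]
force: [-1.3, -9.0, -2.8]
width: 0.0183
```

```bash
python3 br.py;  python3 - <<'E'
from cell import manip
import cv2
f=manip.grab_frame("top")[:,:,::-1]; x,y,w,h=350,195,54,34
cv2.imwrite("pics/top6d.png",cv2.resize(f[y:y+h,x:x+w],None,fx=14,fy=14,interpolation=cv2.INTER_CUBIC))
E
```

```text
t 12.65 pos [ 0.5262 -0.224   0.0671] jawyaw -0.181 zax [-0.0014 -0.0034 -1.    ] F [-1.3 -9.  -2.8] T [-1.75  0.35 -0.16] w 0.0183
along -0.0674 lateral -0.0002 z 0.0671 | F along -9.1 lat 0.3 up -2.8
```

View pics/top6d.png

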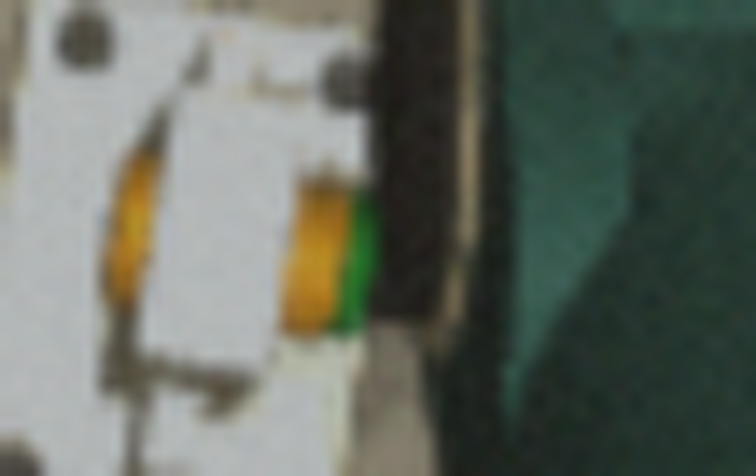

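The green collar lies flush against the bush end at (350,260). The axial force is about 9 N with no further travel, so GO is fully home. I back off 2 mm and feel the lateral play to find the bore centre.

Emit:
carry_out(moves=[[[-0.0002,-0.0012,0],0],[[-0.0004,-0.0022,0],0],[[-0.0004,-0.0022,0],0]])

```text
time_s: 13.0
tool_pos: [0.5258, -0.2259, 0.067]
orientation: [2.412, 2.011, -0.005]
force: [0.2, 1.2, -2.7]
width: 0.0185
```

```bash
python3 br.py
```

```text
t 13.0 pos [ 0.5258 -0.2259  0.067 ] jawyaw -0.1808 zax [-0.0015 -0.003  -1.    ] F [ 0.2  1.2 -2.7] T [-0.02  0.01  0.06] w 0.0185
along -0.0694 lateral -0.0003 z 0.0670 | F along 1.2 lat -0.0 up -2.7
```

Emit:
carry_out(moves=[[[0,0,-0.0005],0],[[0,0,-0.001],0],[[0,0,-0.001],0]])

```text
time_s: 13.3
tool_pos: [0.526, -0.2257, 0.0662]
orientation: [2.411, 2.011, -0.005]
force: [-2.7, 0.9, 4.0]
width: 0.0183
```

```bash
python3 br.py
```

```text
t 13.3 pos [ 0.526  -0.2257  0.0662] jawyaw -0.1805 zax [-0.0013 -0.003  -1.    ] F [-2.7  0.9  4. ] T [0.43 0.45 0.11] w 0.0183
along -0.0692 lateral -0.0001 z 0.0662 | F along 0.5 lat -2.8 up 4.0
```

Emit:
carry_out(moves=[[[0,0,0.0007],0],[[0,0,0.0014],0],[[0,0,0.002],0],[[0,0,0.002],0]])

```text
time_s: 13.7
tool_pos: [0.5258, -0.2256, 0.0681]
orientation: [2.412, 2.012, -0.005]
force: [1.1, 0.6, -3.9]
width: 0.0186
```

```bash
python3 br.py
```

```text
t 13.7 pos [ 0.5258 -0.2256  0.0681] jawyaw -0.1804 zax [-0.0016 -0.0028 -1.    ] F [ 1.1  0.6 -3.9] T [0.06 0.04 0.04] w 0.0186
along -0.0691 lateral -0.0003 z 0.0681 | F along 0.8 lat 0.9 up -3.9
```

Emit:
carry_out(moves=[[[0,0,-0.001],0],[[0.001,0,-0.001],0],[[0.0015,-0.0003,-0.001],0],[[0.0015,-0.0003,-0.001],0]])

```text
time_s: 14.1
tool_pos: [0.5264, -0.2258, 0.0667]
orientation: [-2.412, -2.012, 0.007]
force: [-6.7, 1.5, -0.9]
width: 0.0182
```

```bash
python3 br.py
```

```text
t 14.1 pos [ 0.5264 -0.2258  0.0667] jawyaw -0.1802 zax [-0.0038 -0.0025 -1.    ] F [-6.7  1.5 -0.9] T [0.36 1.46 0.3 ] w 0.0182
along -0.0691 lateral 0.0003 z 0.0667 | F along 0.3 lat -6.9 up -0.9
```

Emit:
carry_out(moves=[[[-0.001,0.0002,0],0],[[-0.002,0.0004,0],0],[[-0.0025,0.0004,0],0],[[-0.0025,0.0004,0],0]])

```text
time_s: 14.5
tool_pos: [0.5246, -0.2255, 0.0671]
orientation: [2.412, 2.012, -0.005]
force: [5.0, -0.6, -3.0]
width: 0.0186
```

```bash
python3 br.py
```

```text
t 14.5 pos [ 0.5246 -0.2255  0.0671] jawyaw -0.1805 zax [-0.0023 -0.0027 -1.    ] F [ 5.  -0.6 -3. ] T [-0.06 -1.14 -0.38] w 0.0186
along -0.0692 lateral -0.0016 z 0.0671 | F along 0.3 lat 5.0 up -3.0
```

Lateral play runs from -1.5 to +0.2 mm, so the bore centre is at lateral -0.6 mm and TCP z 0.067. Withdrawing along the axis.

Emit:
carry_out(moves=[[[0.001,-0.0002,0],0],[[-0.001,-0.01,0],0],[[-0.0026,-0.02,0],0],[[-0.0044,-0.03,0],0],[[-0.0062,-0.04,0],0],[[-0.0072,-0.045,0],0],[[-0.0072,-0.045,0],0],[[-0.0072,-0.045,0],0]])

```text
time_s: 15.3
tool_pos: [0.5174, -0.2702, 0.067]
orientation: [2.412, 2.012, -0.005]
force: [0.3, 0.1, -3.1]
width: 0.0184
```

```bash
python3 br.py; python3 - <<'E'
import numpy as np
from st import st
pb=np.array([.5385,-.1577]);yw=-.18
u=np.array([-np.sin(yw),np.cos(yw)]);v=np.array([np.cos(yw),np.sin(yw)])
print("target",pb+.115*u-.0006*v)
E
```

```text
t 15.3 pos [ 0.5174 -0.2702  0.067 ] jawyaw -0.1803 zax [-0.0022 -0.0024 -1.    ] F [ 0.3  0.1 -3.1] T [-0.01  0.04 -0.01] w 0.0184
along -0.1144 lateral -0.0006 z 0.0670 | F along 0.1 lat 0.3 up -3.1
target [ 0.55849809 -0.04445056]
```

Emit:
carry_out(moves=[[[0,0,0.05],0],[[0,0,0.1],0],[[0,0,0.1],0],[[0.0411,0.2258,0.1],0],[[0.0411,0.2258,0.1],0],[[0.0411,0.2258,0.1],0],[[0.0411,0.2258,0.1],0],[[0.0411,0.2258,0.1],0]])

```text
time_s: 16.1
tool_pos: [0.5586, -0.0395, 0.1672]
orientation: [-2.408, -2.018, 0.003]
force: [0.3, -0.4, -3.0]
width: 0.0184
```

Emit:
carry_out(moves=[[[0,0,0],0],[[0,0,0],0]])

```text
time_s: 16.3
tool_pos: [0.5584, -0.0382, 0.167]
orientation: [-2.405, -2.021, 0.004]
force: [-0.3, -0.3, -3.6]
width: 0.0186
```

```bash
python3 st.py .5585 -.0445 .067 -.18
```

```text
t 16.3 pos [ 0.5584 -0.0382  0.167 ] jawyaw -0.1733 zax [-0.002  -0.0012 -1.    ] F [-0.3 -0.3 -3.6] T [-0.05 -0.    0.  ] w 0.0186
need shift [ 0.0001 -0.0063 -0.1   ] turn -0.0067
```

Emit:
carry_out(moves=[[[0.0001,-0.0063,-0.04],-0.007],[[0.0001,-0.0063,-0.08],-0.007],[[0.0001,-0.0063,-0.1],-0.007],[[0.0001,-0.0063,-0.1],-0.007],[[0.0001,-0.0063,-0.1],-0.007]])

```text
time_s: 16.8
tool_pos: [0.5587, -0.0453, 0.0676]
orientation: [-2.413, -2.011, 0.004]
force: [0.1, 0.1, -1.0]
width: 0.0183
```

```bash
python3 br.py; python3 - <<'E'
from cell import manip
import cv2
f=manip.grab_frame("top")[:,:,::-1]; x,y,w,h=320,180,60,50
cv2.imwrite("pics/top7d.png",cv2.resize(f[y:y+h,x:x+w],None,fx=12,fy=12,interpolation=cv2.INTER_CUBIC))
E
```

```text
t 16.8 pos [ 0.5587 -0.0453  0.0676] jawyaw -0.1813 zax [-0.0021 -0.0012 -1.    ] F [ 0.1  0.1 -1. ] T [ 0.02 -0.02  0.01] w 0.0183
along 0.1142 lateral -0.0003 z 0.0676 | F along 0.2 lat 0.1 up -1.0
```

View pics/top7d.png

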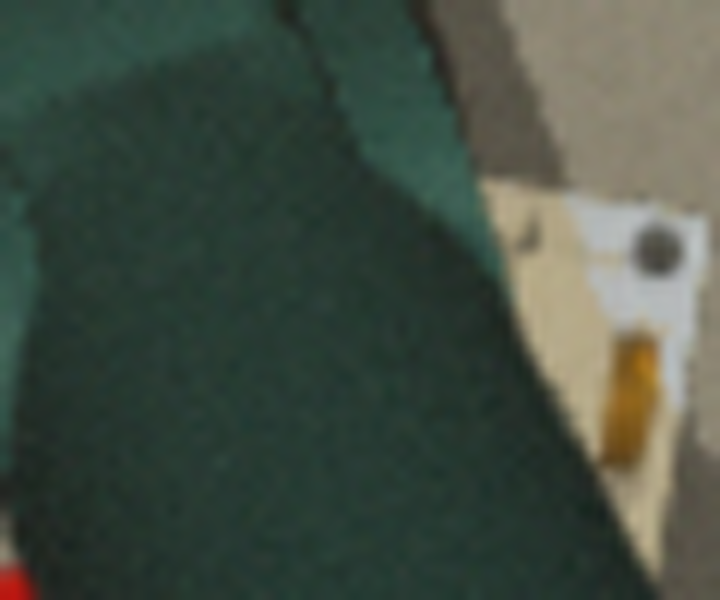

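The arm hides the mouth from the top camera, so I rely on the felt bore axis. Contact is expected at along = 0.0817.

Emit:
carry_out(moves=[[[-0.0003,0,-0.0006],0],[[-0.0012,-0.005,-0.0006],0],[[-0.0021,-0.01,-0.0006],0],[[-0.003,-0.015,-0.0006],0],[[-0.0039,-0.02,-0.0006],0],[[-0.0048,-0.025,-0.0006],0],[[-0.0053,-0.0275,-0.0006],0],[[-0.0053,-0.0275,-0.0006],0]])

```text
time_s: 17.65
tool_pos: [0.5537, -0.0731, 0.0676]
orientation: [2.413, 2.01, -0.002]
force: [0.1, -0.7, -4.0]
width: 0.018
```

```bash
python3 br.py
```

```text
t 17.65 pos [ 0.5537 -0.0731  0.0676] jawyaw -0.1817 zax [-8.0e-04 -1.5e-03 -1.0e+00] F [ 0.1 -0.7 -4. ] T [-0.02 -0.02 -0.  ] w 0.018
along 0.0859 lateral -0.0001 z 0.0676 | F along -0.7 lat 0.2 up -4.0
```

Emit:
carry_out(moves=[[[-0.0007,-0.001,-0.0006],0.0015],[[-0.0009,-0.002,-0.0006],0.0015],[[-0.0009,-0.003,-0.0006],0.0015],[[-0.0009,-0.003,-0.0006],0.0015]])

```text
time_s: 18.05
tool_pos: [0.5529, -0.0761, 0.067]
orientation: [2.412, 2.012, -0.002]
force: [0.1, 0.4, -2.6]
width: 0.0182
```

```bash
python3 br.py
```

```text
t 18.05 pos [ 0.5529 -0.0761  0.067 ] jawyaw -0.1803 zax [-8.0e-04 -1.5e-03 -1.0e+00] F [ 0.1  0.4 -2.6] T [ 0.04 -0.04  0.02] w 0.0182
along 0.0828 lateral -0.0005 z 0.0670 | F along 0.4 lat 0.1 up -2.6
```

Well centred, with about 1 mm to go.

Emit:
carry_out(moves=[[[-0.0001,-0.0005,0],0],[[-0.0002,-0.001,0],0],[[-0.0002,-0.001,0],0]])

```text
time_s: 18.35
tool_pos: [0.5529, -0.0768, 0.0671]
orientation: [2.411, 2.013, -0.001]
force: [1.9, 3.3, -3.2]
width: 0.0183
```

Emit:
carry_out(moves=[[[-0.0001,-0.0005,0],0],[[-0.0002,-0.001,0],0],[[-0.0002,-0.001,0],0]])

```text
time_s: 18.65
tool_pos: [0.5531, -0.0771, 0.0672]
orientation: [2.411, 2.013, 0.0]
force: [2.4, 6.1, -2.4]
width: 0.0187
```

```bash
python3 br.py
```

```text
t 18.65 pos [ 0.5531 -0.0771  0.0672] jawyaw -0.1793 zax [ 5.e-04 -3.e-04 -1.e+00] F [ 2.4  6.1 -2.4] T [ 1.25 -0.59  0.06] w 0.0187
along 0.0819 lateral -0.0001 z 0.0672 | F along 6.4 lat 1.3 up -2.4
```

Emit:
carry_out(moves=[[[-0.0002,-0.0013,0],0],[[-0.0002,-0.0013,0],0],[[-0.0002,-0.0013,0],0]])

```text
time_s: 18.95
tool_pos: [0.5533, -0.0774, 0.0674]
orientation: [2.41, 2.014, 0.002]
force: [3.0, 7.7, -3.0]
width: 0.0184
```

```bash
python3 br.py
```

```text
t 18.95 pos [ 0.5533 -0.0774  0.0674] jawyaw -0.1784 zax [ 1.4e-03  7.0e-04 -1.0e+00] F [ 3.   7.7 -3. ] T [ 1.56 -0.67  0.03] w 0.0184
along 0.0816 lateral 0.0002 z 0.0674 | F along 8.1 lat 1.5 up -3.0
```

Contact came where predicted and it doesn't go in. The bevel nudges the plug slightly to +x, so I follow that and hold about 10 N for over a second.

Emit:
carry_out(moves=[[[0.0001,-0.0015,0.0001],0],[[0.0001,-0.0015,0.0001],0],[[0.0001,-0.0015,0.0001],0],[[0.0001,-0.0015,0.0001],0]])

```text
time_s: 19.35
tool_pos: [0.5535, -0.0777, 0.0675]
orientation: [-2.409, -2.016, -0.004]
force: [1.8, 9.1, -3.3]
width: 0.0182
```

```bash
python3 br.py
```

```text
t 19.35 pos [ 0.5535 -0.0777  0.0675] jawyaw -0.1773 zax [ 0.0018  0.0021 -1.    ] F [ 1.8  9.1 -3.3] T [ 1.84 -0.45 -0.03] w 0.0182
along 0.0814 lateral 0.0005 z 0.0675 | F along 9.3 lat 0.1 up -3.3
```

Emit:
carry_out(moves=[[[-0.0002,-0.0014,0],0],[[-0.0002,-0.0014,0],0],[[-0.0002,-0.0014,0],0],[[-0.0002,-0.0014,0],0],[[-0.0002,-0.0014,0],0],[[-0.0002,-0.0014,0],0],[[-0.0002,-0.0014,0],0],[[-0.0002,-0.0014,0],0]])

```text
time_s: 20.15
tool_pos: [0.5535, -0.0776, 0.0675]
orientation: [-2.407, -2.017, -0.006]
force: [1.4, 9.3, -3.4]
width: 0.0182
```

```bash
python3 br.py
```

```text
t 20.15 pos [ 0.5535 -0.0776  0.0675] jawyaw -0.1762 zax [ 0.0022  0.0036 -1.    ] F [ 1.4  9.3 -3.4] T [ 2.02 -0.42 -0.07] w 0.0182
along 0.0815 lateral 0.0005 z 0.0675 | F along 9.4 lat -0.3 up -3.4
```

Emit:
carry_out(moves=[[[-0.0002,-0.0014,0],0],[[-0.0002,-0.0014,0],0],[[-0.0002,-0.0014,0],0],[[-0.0002,-0.0014,0],0],[[-0.0002,-0.0014,0],0],[[-0.0002,-0.0014,0],0],[[-0.0002,-0.0014,0],0],[[-0.0002,-0.0014,0],0]])

```text
time_s: 20.95
tool_pos: [0.5535, -0.0776, 0.0676]
orientation: [-2.405, -2.017, -0.008]
force: [0.9, 10.1, -3.3]
width: 0.0182
```

```bash
python3 br.py; python3 - <<'E'
from cell import manip
import cv2
f=manip.grab_frame("side")[:,:,::-1]; x,y,w,h=290,130,90,80
cv2.imwrite("pics/side8.png",cv2.resize(f[y:y+h,x:x+w],None,fx=7,fy=7,interpolation=cv2.INTER_CUBIC))
E
```

```text
t 20.95 pos [ 0.5535 -0.0776  0.0676] jawyaw -0.1751 zax [ 0.0025  0.0051 -1.    ] F [ 0.9 10.1 -3.3] T [ 2.02 -0.31 -0.13] w 0.0182
along 0.0815 lateral 0.0004 z 0.0676 | F along 10.1 lat -1.0 up -3.3
```

View pics/side8.png

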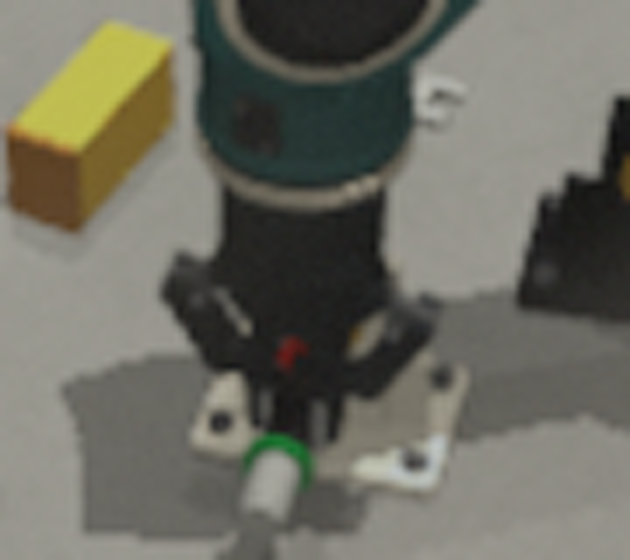

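NO-GO stayed out at a steady 9.3 to 10.1 N. Backing off and returning to the cradle.

Emit:
carry_out(moves=[[[0.0004,0.002,0],0],[[0.002,0.01,0],0],[[0.004,0.02,0],0],[[0.006,0.035,0],0],[[0.006,0.035,0.04],0],[[0.006,0.035,0.08],0],[[0.006,0.035,0.1],0],[[0.006,0.035,0.1],0]])

```text
time_s: 21.8
tool_pos: [0.561, -0.0415, 0.1704]
orientation: [2.405, 2.019, 0.013]
force: [0.6, -0.3, -3.1]
width: 0.0184
```

```bash
python3 st.py .587 .1731 .16 -.268
```

```text
t 21.8 pos [ 0.561  -0.0415  0.1704] jawyaw -0.1743 zax [ 0.0071  0.0043 -1.    ] F [ 0.6 -0.3 -3.1] T [ 0.02 -0.06 -0.01] w 0.0184
need shift [ 0.026   0.2146 -0.0104] turn -0.0937
```

Emit:
carry_out(moves=[[[0.026,0.2146,-0.01],-0.094],[[0.026,0.2146,-0.01],-0.094],[[0.026,0.2146,-0.01],-0.094],[[0.026,0.2146,-0.01],-0.094],[[0.026,0.2146,-0.01],-0.094],[[0.026,0.2146,-0.01],-0.094],[[0.026,0.2146,-0.01],-0.094]])

```text
time_s: 22.5
tool_pos: [0.5863, 0.1736, 0.1592]
orientation: [2.497, 1.905, 0.01]
force: [-0.1, -1.2, -2.6]
width: 0.0186
```

Emit:
carry_out(moves=[[[0,0,0],0],[[0,0,0],0]])

```text
time_s: 22.7
tool_pos: [0.5862, 0.1726, 0.1587]
orientation: [2.498, 1.903, 0.009]
force: [0.6, -0.5, -3.0]
width: 0.0184
```

```bash
python3 st.py .587 .1731 .0419 -.268
```

```text
t 22.7 pos [0.5862 0.1726 0.1587] jawyaw -0.2684 zax [ 0.0052  0.0024 -1.    ] F [ 0.6 -0.5 -3. ] T [-0.08  0.05  0.01] w 0.0184
need shift [ 0.0008  0.0005 -0.1168] turn 0.0004
```

Emit:
carry_out(moves=[[[0.0008,0.0005,-0.04],0],[[0.0008,0.0005,-0.075],0],[[0.0008,0.0005,-0.1],0],[[0.0008,0.0005,-0.106],0],[[0.0008,0.0005,-0.106],0],[[0.0008,0.0005,-0.106],0]])

```text
time_s: 23.3
tool_pos: [0.5877, 0.1732, 0.0541]
orientation: [2.498, 1.903, 0.011]
force: [0.6, 0.3, -3.0]
width: 0.0186
```

```bash
python3 st.py .587 .1731 .0419 -.268; python3 - <<'E'
from cell import manip
import cv2
f=manip.grab_frame("side")[:,:,::-1]; x,y,w,h=270,190,100,100
cv2.imwrite("pics/side9.png",cv2.resize(f[y:y+h,x:x+w],None,fx=6,fy=6,interpolation=cv2.INTER_CUBIC))
E
```

```text
t 23.3 pos [0.5877 0.1732 0.0541] jawyaw -0.2689 zax [ 0.0069  0.0029 -1.    ] F [ 0.6  0.3 -3. ] T [ 0.03 -0.02  0.02] w 0.0186
need shift [-0.0007 -0.0001 -0.0122] turn 0.0009
```

View pics/side9.png

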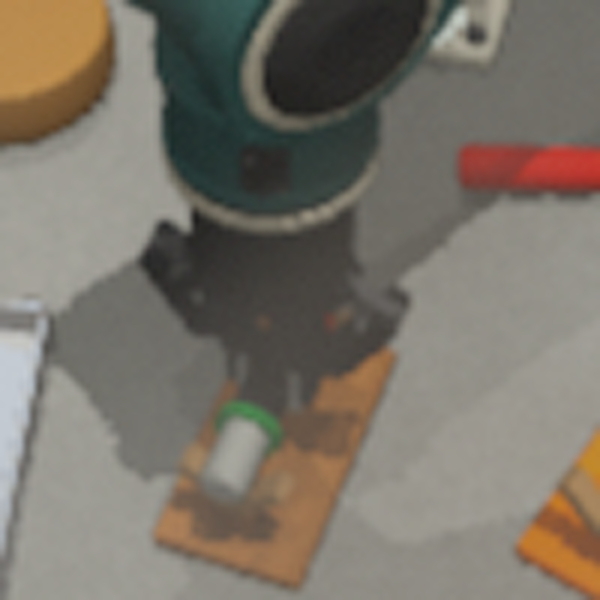

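The GO plug is above its V at (240,460), in the same alignment as at pick-up.

Emit:
carry_out(moves=[[[-0.0007,0,-0.003],0],[[-0.0007,0,-0.006],0],[[-0.0007,0,-0.009],0],[[-0.0007,0,-0.01],0],[[-0.0007,0,-0.0105],0],[[-0.0007,0,-0.0105],0]])

```text
time_s: 23.95
tool_pos: [0.5871, 0.1733, 0.0437]
orientation: [2.497, 1.903, 0.012]
force: [-0.7, -0.1, -2.2]
width: 0.0187
```

Emit:
carry_out(moves=[[[0,0,-0.0005],0],[[0,0,-0.001],0],[[0,0,-0.001],0]])

```text
time_s: 24.25
tool_pos: [0.5871, 0.1733, 0.0427]
orientation: [2.497, 1.903, 0.012]
force: [-0.2, 0.0, -2.5]
width: 0.0183
```

```bash
python3 st.py .587 .1731 .0419 -.268
```

```text
t 24.25 pos [0.5871 0.1733 0.0427] jawyaw -0.2687 zax [ 0.0071  0.0029 -1.    ] F [-0.2  0.  -2.5] T [-0.03  0.05  0.  ] w 0.0183
need shift [-0.0001 -0.0002 -0.0008] turn 0.0007
```

Emit:
carry_out(moves=[[[0,0,-0.0005],0],[[0,0,-0.0008],0],[[0,0,-0.0008],0]])

```text
time_s: 24.55
tool_pos: [0.5872, 0.1733, 0.0422]
orientation: [2.497, 1.902, 0.012]
force: [-2.4, 0.0, 4.8]
width: 0.0183
```

Emit:
carry_out(moves=[[[0,0,-0.0005],0],[[0,0,-0.0008],0],[[0,0,-0.0008],0]])

```text
time_s: 24.85
tool_pos: [0.5872, 0.1733, 0.0421]
orientation: [2.497, 1.902, 0.012]
force: [-6.3, -2.6, 13.7]
width: 0.0186
```

```bash
python3 st.py .587 .1731 .0419 -.268
```

```text
t 24.85 pos [0.5872 0.1733 0.0421] jawyaw -0.2689 zax [ 0.0077  0.0026 -1.    ] F [-6.3 -2.6 13.7] T [-0.77  1.22 -0.18] w 0.0186
need shift [-0.0002 -0.0002 -0.0002] turn 0.0009
```

Seated in the V supports. Relaxing the push, then opening.

Emit:
carry_out(moves=[[[-0.0003,-0.0001,0],0],[[-0.0003,-0.0001,0],0]], squeeze=30)

```text
time_s: 25.05
tool_pos: [0.587, 0.1733, 0.0422]
orientation: [2.497, 1.902, 0.013]
force: [-1.3, 0.7, 2.7]
width: 0.0186
```

Emit:
carry_out(moves=[[[0,0,0],0],[[0,0,0],0],[[0,0,0],0],[[0,0,0],0],[[0,0,0],0],[[0,0,0],0]], claw=1)

```text
time_s: 25.65
tool_pos: [0.587, 0.1733, 0.0423]
orientation: [2.497, 1.902, 0.013]
force: [-0.5, -0.1, 0.9]
width: 0.0854
```

```bash
python3 st.py; python3 - <<'E'
from cell import manip
import cv2
f=manip.grab_frame("side")[:,:,::-1]; x,y,w,h=270,190,100,100
cv2.imwrite("pics/side10.png",cv2.resize(f[y:y+h,x:x+w],None,fx=6,fy=6,interpolation=cv2.INTER_CUBIC))
E
```

```text
t 25.65 pos [0.587  0.1733 0.0423] jawyaw -0.2688 zax [ 0.0081  0.0027 -1.    ] F [-0.5 -0.1  0.9] T [-0.02  0.04 -0.01] w 0.0854
```

View pics/side10.png

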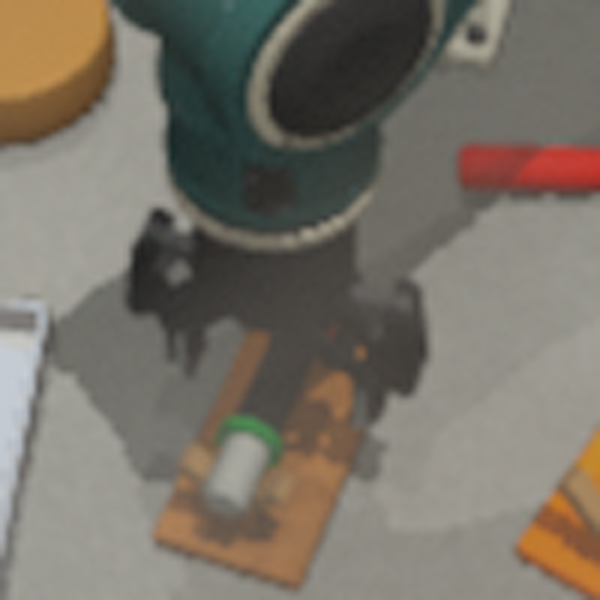

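The gauge is lying in the cradle and released. Retreating straight up, then aside.

Emit:
carry_out(moves=[[[0,0,0.02],0],[[0,0,0.05],0],[[0,0,0.1],0],[[0,0,0.15],0],[[0,0,0.18],0],[[-0.05,-0.2,0.18],0],[[-0.05,-0.2,0.18],0],[[-0.05,-0.2,0.18],0]])

```text
time_s: 26.5
tool_pos: [0.5499, 0.0263, 0.2224]
orientation: [2.496, 1.903, 0.013]
force: [1.6, -0.8, 0.1]
width: 0.0854
```

Emit:
carry_out(moves=[[[-0.1,-0.25,0.05],0],[[-0.1,-0.25,0.05],0],[[-0.1,-0.25,0.05],0],[[-0.1,-0.25,0.05],0],[[-0.1,-0.25,0.05],0],[[-0.1,-0.25,0.05],0],[[-0.1,-0.25,0.05],0]])

```text
time_s: 27.2
tool_pos: [0.4485, -0.2274, 0.273]
orientation: [2.5, 1.895, 0.012]
force: [0.6, 0.5, -1.2]
width: 0.0854
```

```bash
python3 st.py; python3 - <<'E'
from cell import manip
import cv2,numpy as np
o=[]
for n,(x,y,w,h) in {"side":(285,220,70,75),"top":(225,170,75,75)}.items():
    f=manip.grab_frame(n)[:,:,::-1]; cv2.imwrite(f"pics/{n}11.png",f); o.append(cv2.resize(f[y:y+h,x:x+w],(390,400),interpolation=cv2.INTER_CUBIC))
cv2.imwrite("pics/fin.png",np.hstack(o))
E
```

```text
t 27.2 pos [ 0.4485 -0.2274  0.273 ] jawyaw -0.2738 zax [ 0.0089  0.001  -1.    ] F [ 0.6  0.5 -1.2] T [ 0.05 -0.01  0.04] w 0.0854
```

View pics/fin.png

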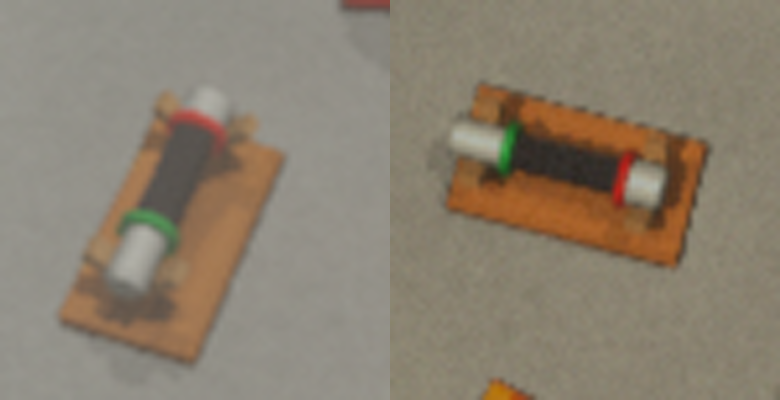

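View pics/top11.png

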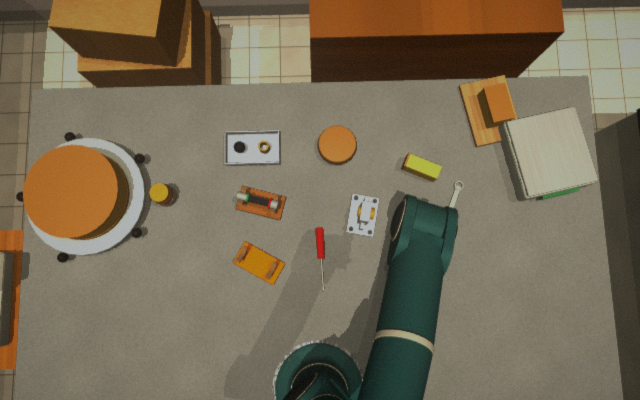

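The gauge lies level in both V supports at top px (260,202). Nothing else has moved, and the arm is clear. Handing in.

Emit:
carry_out(moves=[[[0,0,0],0],[[0,0,0],0]])

```text
time_s: 27.5
tool_pos: [0.4504, -0.2224, 0.2723]
orientation: [2.495, 1.904, 0.013]
force: [-0.3, -0.5, 0.8]
width: 0.0856
```

```bash
python3 -c "
from cell import manip
print(manip.finish_job())"
```

```text
the job is handed in; nothing more can be done
None
```

The bore passed the check: the GO plug went fully in and the NO-GO plug stayed out. I handed the job in at about 27.5 s of the 72 s allowed.

- **GO plug:** I inserted it from the -y end until the green collar sat flush on the bush end. It held at about 9 N with no further travel, and the top picture showed no gap.
- **NO-GO plug:** I pressed it on the +y mouth, and it stopped within about 0.5 mm of where the bush end had to be. It held for about 1.6 s, reading 9.3 to 10.1 N, and did not go in.
- **Return:** The gauge was set down under contact, at most about 14 N vertical and 15 N in total, then released. The last pictures show it level in both V supports with the arm clear. The other things look unmoved in the pictures, though in the last top view the arm hid the black bracket and part of the wrench.

Two checks were not perfect. The NO-GO plug settled about 1 mm sideways from the centre I had felt with the GO plug, so I followed it until the side force was nearly zero. The top camera could not see the mouth during that press, so centring there rests on force and position readings. The tool also tilted about 0.3° during the press.

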